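Clear a specimen block from a microscope's tipping recess

ROBOT

A 7-joint arm with a two-finger parallel gripper is mounted at the origin on the work surface. World frame = base frame: x ahead of the robot, y to its left, z up, the work surface at z = 0. Lengths are in mm, angles in degrees, forces in N, time in s.
With the tool pointing down it reaches from about 400 to 850 mm from the base axis. Payload 6.9 kg.
Tool frame: the origin (TCP) lies between the finger pads; the fingertips stand 14 mm ahead of it and the grasp point (between the pads) lies 5 mm behind it; z points along the fingers, y is the line along which they close (so a half turn about z gives the same grasp; the last joint's range is limited). The gripper opens to 85 mm and grips with 20 to 120 N. Pads are 22 mm wide; open, the fingers measure 114 mm over their backs; the gripper's body (76 mm by 85 mm) begins 54 mm behind the grasp point. The pads swing forward as they close: fully open they stand 13 mm farther back than shut.
Start: joints at [-70.904, 29.078, -13.613, 85.955, 7.202, 65.827, -8.869], TCP at [141.167, 608.838, 245.275] pointing down, gripper open.
Joint ranges: [-176.47, 176.47], [-13.61, 117.27], [-81.72, 77.17], [0.22, 143.17], [-87.28, 267.28], [10, 112.55], [-165.47, 165.47]. Speed limits (degrees/s): [136.94, 136.94, 180, 180, 180, 180, 180].

INTERFACE

Orientations are given as a 3x3 rotation matrix whose columns are the frame's x, y, z axes.
In Python, from cell import read_state, viewer, workorder gives the robot as it stands. The module is installed in compiled form; this text tells all that it offers.
- The arm moves only by the tool drive_tool, never from a script. Its arguments are lists of equal length, an entry for each row: "travel": the shift along the tool's x, y, z in cm, a list of three; "delta_rot": the turn, a rotation vector about the tool's x, y, z in degrees, a list of three; "fingers": the opening, from -1 (shut) to 1 (fully open), so that 0 is half open. A call has 1 to 10 rows; each row is the pose to reach, as a shift and turn from the pose commanded when the call began, along the tool's axes at that moment; what a row does not reach only later rows make up. A row lasts 1/10 s, in which the tool goes at most 50 mm and 8.59 degrees, less where a joint would pass 70% of its speed; a pose out of reach is approached as far as the arm can. A call with a gripper value outside its range is refused whole. The fingers move at their own pace and stop on an object; "force" is the grip in N (left out, the last holds). Time passes only in rows, so rows that repeat a pose let the fingers close. It gives the time, the measured TCP pose, the force, the opening and the grip force at its end, in the units of the state.
- read_state(): the state, without advancing time (a new reading comes with each control period).
- viewer.get_image(name): name is "side" or "top"; returns a dict with "image" (384x512x3 uint8, red, green, blue), "fx", "fy", "cx", "cy" (pixels), "cam_to_world" (4x4, takes a point from camera to world coordinates). Camera axes: x right, y down, z forward; pixel columns grow to the right and rows downward; lengths in mm; the calibration is good to about 2 mm. A picture is of the moment at which its call begins. There is no depth.
- workorder.finish_job(): hands the job in; it is judged then, once.
The state is a dict: "time_s": time; "qpos": joint angles; "joint_velocities": joint speeds; "effort": joint torques, N m; "position": TCP position; "tcp_rot": TCP orientation; "force": force on the tool from outside, world axes, zero at the start; "moment": the same for the moment, N m; "opening": opening from 0.0 (shut) to 1.0 (fully open); "grip_force": force on a finger pad.
Only numpy, scipy, OpenCV 4.12 (cv2) and the standard library are available. Lean on these libraries where they do the work, as an engineer would, in place of code of your own. Each camera call takes 0.05 s, during which the arm holds its last target. There are 200 camera calls.

TASK

Clear the microscope: push the steel retaining finger on its stage all the way back, away from the robot, then press down the front edge of the specimen block so that it tips and stays with its rear end up out of its recess. Take the block by the raised end, lower it into the empty specimen tray without dropping it and leave it lying flat there, steel face up, then press the lamp button on the stage fully down and let go. Leave the round mount, the other tray, the bottle and the tweezers where they are.

Things in the scene. Friction and masses are not known exactly. Their poses are not given: they have to be found in the camera images.
- scope: Fixed stereo microscope. Origin: centre of the underside of its white stage, on the table; x points away from the robot at yaw 0, z up. Stage 200 (x) x 180 (y) mm, its top 50 mm above the table. Near its middle is a recess that holds the block. The head above makes a tool pointing straight down impossible over the recess's rear half and the clip; lean it 30 to 45 deg, upper end to the front (-x).
- nest (a point): Point over the scope's origin, level with the stage top; axes as the scope. The recess has upright walls at x -45 and +36.5 mm and y -23.5 and +23.5 mm. From a ridge at x = -3.9 mm its floor runs level to the rear, 25 mm below the stage top, and slopes down 28 deg to the front.
- head (a point): Centre of the underside of the microscope's ring light (76 mm across), 220 mm above the table at x = +48, y = 0 mm in the scope's frame; a lens shows 3 mm below it. Above 284 mm is the head's body, x +10 to +105 mm, y -43 to +43 mm, up to 455 mm.
- foot (a point): Centre of the top of the stand's round foot, radius 50 mm, 30 mm high, left of the stage at x = +65, y = +150 mm in the scope's frame. A steel column of radius 14 mm rises from it to 470 mm; a boom at 335 mm joins it to the head.
- block: Loose dark resin block, steel rectangle 40 x 24 mm in its upper face, 70 (x) x 44 (y) x 24 (z) mm, 0.1 to 0.18 kg. Origin: centre of underside; x lengthwise, z up. Starts level in the recess, x along the scope's within 1 deg, centred on the nest within 1.5 mm, its face 1 mm below the stage top. Gaps: 1.5 mm at sides and rear, 10 mm at the front.
- block_rear (a point): Middle of the upper rear (+x) edge of the block, in its axes. Press the front (-x) end 10 to 15 mm down until the block tips over the ridge to about 28 deg; it stays by its own weight; this edge then stands about 14 mm above the stage top, near x = +19 mm in the scope's frame. Pinch the block across its 44 mm width there.
- clip (a joint): Retaining finger, a flat steel slide 14 mm wide and 4 mm thick on the stage, over the rear end of the block; travel in m along the scope's +x: 0 = forward, its front end over the last 9 mm of the block (the block cannot tip); 0.026 = fully back, clear of it. Friction about 1.5 N; it stays where left. Starts between 0 and 0.003.
- clip_tab (a point): Centre of the top of the retaining finger's upright tab, a steel plate 8 mm thick (x), 24 mm wide (y), standing from 5 to 25 mm above the stage top; axes as the scope. Push its front face towards +x. At travel 0 it lies at x = +48, y = 0 mm in the scope's frame.
- lamp (a joint): Lamp push button, black, radius 13 mm, in a grey housing on the stage at x = -70, y = -66 mm in the scope's frame; travel down in m: 0 = up, 0.006 = fully down; a spring, 4 N when fully down, raises it again.
- lamp_top (a point): Centre of the upper face of the lamp button; press straight down.
- tray_empty: Fixed shallow aluminium tray with nothing in it, 120 (x) x 90 (y) x 14 (z) mm outside, walls and floor about 4 mm thick, so the floor inside measures 112 x 82 mm. Origin: centre of its underside on the table; x along its length. Either tray may be the nearer to the microscope.
- tray_empty_in (a point): Centre of the inner floor of the empty tray; axes as the tray.
- tray_full: Fixed tray, the same, that holds the round mount. Leave alone.
- mount: Loose round resin mount, 40 mm in diameter, 22 mm high, in the full tray. Origin: centre of its underside. Leave alone.
- glue: Small blue bottle, 30 mm in diameter, about 75 mm high, standing to the left. Origin: centre of its underside. Leave alone.
- tweezers: Steel tweezers 125 mm long, about 9 mm high, lying beyond the trays. Origin: under their middle; x along them. Leave alone.

How it is judged (in metres and radians):
On the way, in this order (a step that is already met when the one before it is completed fails the run):
1. the retaining finger is pushed back at least 20 mm of its 26 mm (value of joint clip above 0.02 m), for 0.1 s.
2. the block stays tipped more than 20 degrees in the recess, untouched (angle between block's own z axis and vertical between 0.35 and 0.7 rad and z of block in the frame of scope below 0.045 m and contact force between each of the arm, the fingers and block below 0.1 N), for 0.2 s.
3. the block is lifted out of the recess in the fingers (height (world z) of block above 0.055 m and contact force between the fingers and block above 1 N), for 0.1 s.
4. still held, the block is lowered to within 20 mm of the empty tray's floor (horizontal distance between block and tray_empty_in below 0.035 m and z of block in the frame of tray_empty_in below 0.02 m and contact force between the fingers and block above 1 N), for 0.05 s.
5. the block lies flat in the empty tray, steel face up, let go (horizontal distance between block and tray_empty_in below 0.035 m and z of block in the frame of tray_empty_in below 0.004 m and angle between block's own z axis and vertical below 0.06 rad and contact force between the fingers and block below 0.1 N), for 0.2 s.
6. the lamp button is pressed down at least 4.5 mm of its 6 mm (value of joint lamp above 0.0045 m), for 0.05 s.
At the end, for the whole second after the job is handed in: The block lies at rest on the floor of the empty tray, flat within about 3.5 degrees, steel face up, its centre within 35 mm of the tray's centre; the retaining finger is still at least 20 mm back; the lamp button has been pressed and is up again (horizontal distance between block and tray_empty_in below 0.035 m and z of block in the frame of tray_empty_in below 0.004 m and angle between block's own z axis and vertical below 0.06 rad and linear speed of block below 0.02 m/s and value of joint clip above 0.02 m and value of joint lamp below 0.0015 m); the robot touches nothing.
It fails at once if the round mount is moved more than 15 mm (distance of mount from where it was at the start of the episode above 0.015 m).
It fails at once if the bottle is moved more than 20 mm or knocked over (distance of glue from where it was at the start of the episode above 0.02 m or angle between glue's own z axis and vertical above 0.5 rad).
It fails at once if the tweezers are moved more than 20 mm (distance of tweezers from where it was at the start of the episode above 0.02 m).
It also fails if it takes over 54 s, if anything falls off the work surface, if the arm or the gripper's body presses on something with over 40 N, if the wrist force passes 120 N, or if a joint passes its speed limit or range.

## Working session

There is one attempt and no reset: what is moved stays moved. The work goes in short steps, Python scripts to look and compute and a tool call to move; the robot and the scene stay as the last step left them, time stands still between calls to the robot, and variables do not carry over. Pictures are saved under pics/ and viewed, at most 10 in all, crops included, and the job is handed in when it is done.

Besides the shell and the picture viewer there is one more tool, called after "Emit:" as a command line: name --argument value ..., lists and objects as JSON in quotes. drive_tool: Moves the arm, as the interface text tells. Its arguments: {"type":"object","properties":{"travel":{"type":"array"},"delta_rot":{"type":"array"},"fingers":{"type":"array"},"force":{"type":"number"}},"required":["travel","delta_rot","fingers"]}

```bash
mkdir -p pics; python3 - <<'E'
from cell import read_state, viewer
import cv2,json,numpy as np
np.set_printoptions(precision=3,suppress=True)
s=read_state();print(s)
for n in("side","top"):
    d=viewer.get_image(n);cv2.imwrite(f"pics/{n}0.png",d["image"][:,:,::-1]);np.savez(f"{n}0.npz",**d)
    print(n,d["fx"],d["fy"],d["cx"],d["cy"],np.array(d["cam_to_world"]))
    cv2.imwrite(f"pics/{n}0.png",cv2.resize(d["image"][:,:,::-1],(800,600),interpolation=cv2.INTER_CUBIC))
E
```

```text
{'time_s': 0.0, 'qpos': array([-70.904,  29.128, -13.608,  86.01 ,   7.202,  65.826,  -8.87 ]), 'joint_velocities': array([ 0.188,  0.003,  0.013, -0.026, -0.004, -0.045,  0.067]), 'effort': array([  0.   , -62.06 ,  -2.187, -24.965,   0.012,   0.012,  -0.   ]), 'position': array([141.116, 608.364, 244.4  ]), 'tcp_rot': array([[-0.974,  0.226, -0.   ],
       [ 0.226,  0.974, -0.002],
       [-0.   , -0.002, -1.   ]]), 'force': array([0.001, 0.038, 0.143]), 'moment': array([ 0.003, -0.026, -0.005]), 'grip_force': 0.0, 'opening': 0.9996941103236939}
side 372.8456410467294 372.8456410467294 258.9359055788927 193.59585492136966 [[   0.918   -0.229    0.325  169.689]
 [  -0.397   -0.555    0.73  -733.29 ]
 [   0.014   -0.799   -0.601  764.626]
 [   0.       0.       0.       1.   ]]
top 354.7529213630282 354.7529213630282 256.6326779206409 188.45643421514427 [[  -0.027   -0.991    0.133  368.373]
 [  -1.       0.025   -0.011   29.245]
 [   0.008   -0.134   -0.991 1135.78 ]
 [   0.       0.       0.       1.   ]]
```

View pics/side0.png

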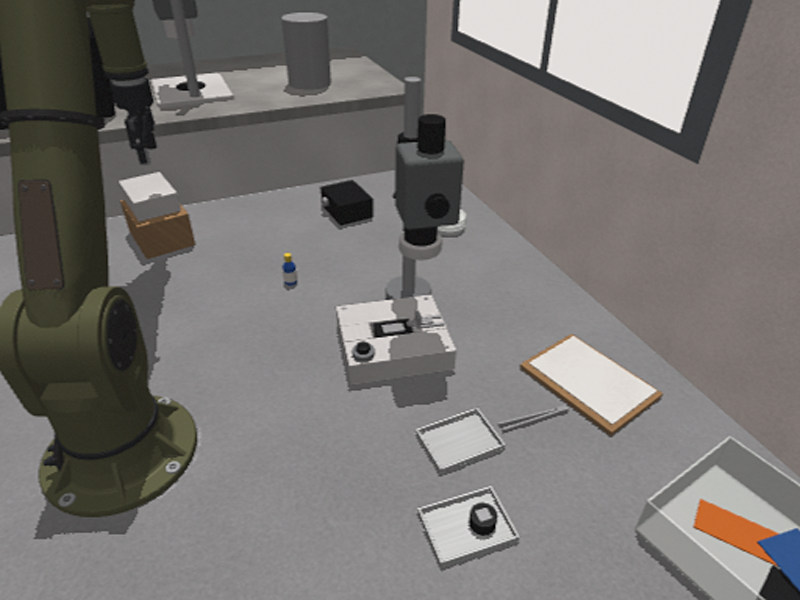

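View pics/top0.png

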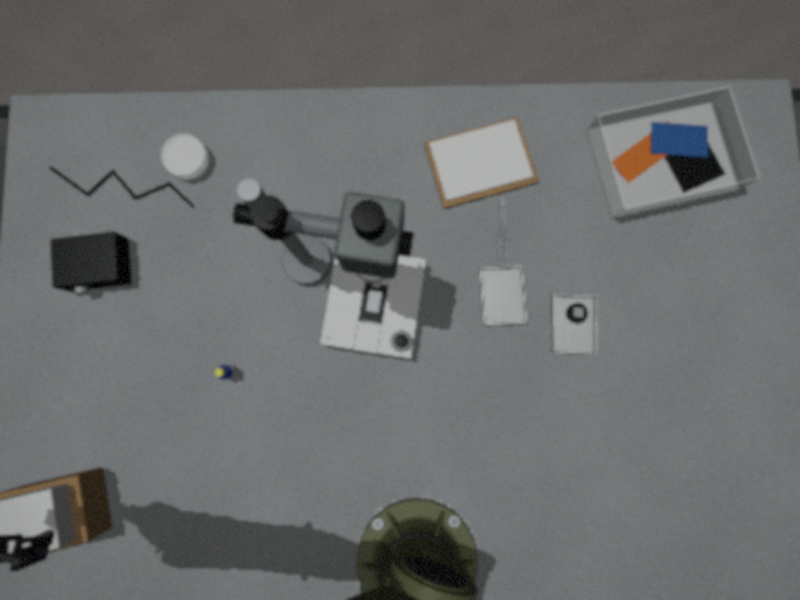

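The side view shows the empty tray next to the stage at about (460,440), and the mount is in the nearer tray at (483,517). The bottle is at (289,270). The top view agrees: stage about (373,305), empty tray (503,296). I'll enlarge both.

```bash
python3 - <<'E'
import cv2,numpy as np
a=np.load("top0.npz")["image"][145:245,195:335,::-1]
cv2.imwrite("pics/topc.png",cv2.resize(a,None,fx=5.5,fy=5.5,interpolation=cv2.INTER_CUBIC))
a=np.load("side0.npz")["image"][180:305,205:365,::-1]
cv2.imwrite("pics/sidec.png",cv2.resize(a,None,fx=4.8,fy=4.8,interpolation=cv2.INTER_CUBIC))
E
```

```text
(no output)
```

View pics/topc.png

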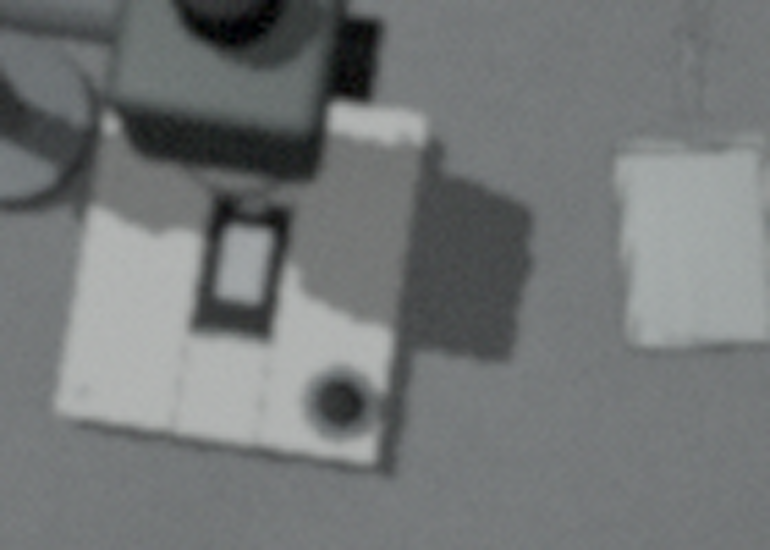

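View pics/sidec.png

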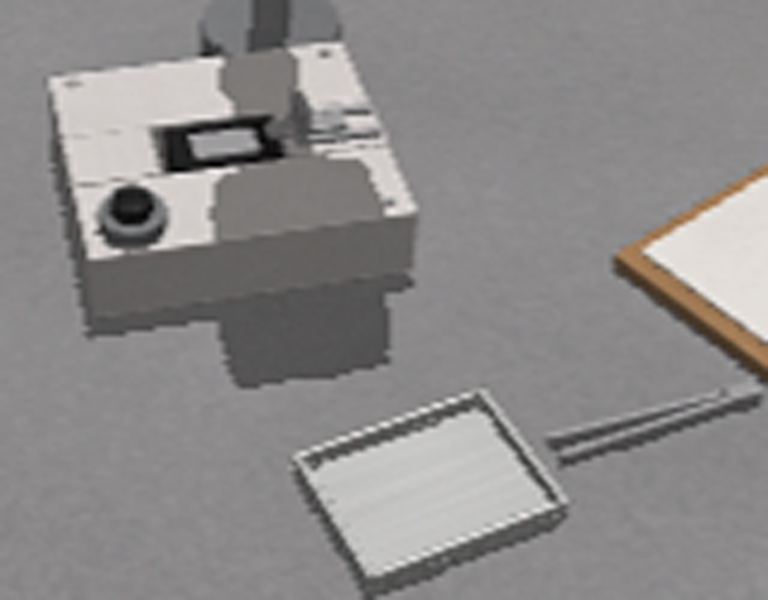

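The top crop shows stage corners FL(55,412), FR(380,465), RR(428,112) and the lamp at (343,402). The side crop shows stage corners FL(50,77), FR(88,260), RR(417,213), RL(345,42) and tray rim corners (295,458), (365,578), (567,505), (485,392). I'll fit the poses from these.

```bash
cat > h.py <<'E'
import numpy as np
from scipy.optimize import least_squares
np.set_printoptions(precision=2,suppress=True)
def crop(P,s,x0,y0): return (np.array(P,float)+.5)/s-.5+[x0,y0]
def proj(d,p):
    T=np.linalg.inv(d["cam_to_world"]); q=np.asarray(p)@T[:3,:3].T+T[:3,3]
    return np.c_[d["fx"]*q[:,0]/q[:,2]+d["cx"],d["fy"]*q[:,1]/q[:,2]+d["cy"]]
def place(v,p):
    c,s=np.cos(v[2]),np.sin(v[2]); p=np.asarray(p,float)
    return p@np.array([[c,-s,0],[s,c,0],[0,0,1]]).T+[v[0],v[1],0]
def fit(obs,v0):
    f=lambda v:np.concatenate([(proj(d,place(v,m))-u).ravel() for d,m,u in obs])
    r=least_squares(f,v0,loss="soft_l1"); print("pose",r.x[:2],np.degrees(r.x[2]),"res",f(r.x).reshape(-1,2)); return r.x
E
python3 - <<'E'
from h import *
T=np.load("top0.npz");S=np.load("side0.npz")
FL,FR,RR,RL=[-100,90,50],[-100,-90,50],[100,-90,50],[100,90,50]
t=lambda P:crop(P,5.5,195,145); s=lambda P:crop(P,4.8,205,180)
ot=(T,[FL,FR,RR],t([(55,412),(380,465),(428,112)])); os=(S,[FL,FR,RR,RL],s([(50,77),(88,260),(417,213),(345,42)]))
fit([ot],[550,50,0]);fit([os],[550,50,0]);v=fit([ot,os],[550,50,0])
np.save("scope.npy",v)
q=[[-60,45,14],[-60,-45,14],[60,-45,14],[60,45,14]]
ot=(T,q,t([(632,348),(770,342),(762,142),(615,152)])); os=(S,q,s([(295,458),(365,578),(567,505),(485,392)]))
fit([ot],[550,-150,0]);fit([os],[550,-150,0]);w=fit([ot,os],[550,-150,0]);np.save("tray.npy",w)
for n,p in dict(block=[1,0,50],lamp=[-70,-66,65],tab=[48,0,75],ring=[48,0,220],foot=[65,150,30],tipped=[19,0,64]).items(): print(n,place(v,[p]),"top crop",(proj(T,place(v,[p]))-[195,145])*5.5,(proj(S,place(v,[p]))-[205,180])*4.8)
E
```

```text
pose [504.49  71.11] -10.179338682618646 res [[ 0.2   0.34]
 [-0.51 -0.35]
 [ 0.27  0.02]]
pose [505.14  72.36] -11.124929052654545 res [[-0.02 -0.21]
 [-0.12 -0.02]
 [ 0.35  0.3 ]
 [-0.22 -0.17]]
pose [504.81  71.49] -10.653430742921426 res [[-0.15 -0.05]
 [-0.94 -0.25]
 [ 0.37  0.19]
 [-0.24  0.15]
 [ 0.18  0.37]
 [ 0.55  0.29]
 [-0.48 -0.12]]
pose [ 511.75 -189.34] 1.4044292722704437 res [[-1.14  0.74]
 [ 2.03  0.4 ]
 [ 0.46 -0.39]
 [-0.68 -0.85]]
pose [ 513.05 -192.12] 0.38291517533173247 res [[-0.7  -0.76]
 [ 0.15  0.61]
 [ 0.47  0.32]
 [-0.02 -0.47]]
pose [ 512.72 -191.18] 0.8092906827532127 res [[-0.78  0.28]
 [ 2.4   0.24]
 [ 1.22 -0.57]
 [ 0.06 -1.31]
 [-1.   -0.82]
 [ 0.06  0.45]
 [ 0.18 -0.08]
 [-0.48 -0.75]]
block [[505.79  71.31  50.  ]] top crop [[242.22 256.73]] [[225.41 140.82]]
lamp [[423.81  19.57  65.  ]] top crop [[338.55 399.39]] [[130.51 206.44]]
tab [[551.98  62.62  75.  ]] top crop [[254.45 167.55]] [[299.01 100.13]]
ring [[551.98  62.62 220.  ]] top crop [[243.8  115.97]] [[305.8  -97.81]]
foot [[596.42 206.89  30.  ]] top crop [[  5.17 111.  ]] [[270.1   19.34]]
tipped [[523.48  67.98  64.  ]] top crop [[246.55 221.81]] [[253.58 119.79]]
```

```bash
cat >> h.py <<'E'
from scipy.spatial.transform import Rotation as Ro
def tipgoal(tip,lean,frame="scope",yaw=0,cmd=None):
    """tip centre (shut) in frame coords -> travel cm, rotvec deg from current measured pose"""
    from cell import read_state
    s=read_state(); v=np.load(frame+".npy"); a=np.radians(lean)
    Rs=Ro.from_euler("z",v[2]+np.radians(yaw)).as_matrix()
    R=Rs@np.array([[-np.cos(a),0,np.sin(a)],[0,1,0],[-np.sin(a),0,-np.cos(a)]])
    p=place(v,[tip])[0]-14*R[:,2]
    R0,p0=(s["tcp_rot"],s["position"]) if cmd is None else cmd
    return R0.T@(p-p0)/10, Ro.from_matrix(R0.T@R).as_rotvec(degrees=True), p, R
def show(*gs,**k):
    for g in gs:
        t,r,p,_=tipgoal(*g,**k); print(g,"travel",t,"rot",r,"tcp",p)
def now():
    from cell import read_state
    s=read_state(); v=np.load("scope.npy"); tip=s["position"]+14*s["tcp_rot"][:,2]
    c=Ro.from_euler("z",-v[2]).as_matrix()
    print("t",s["time_s"],"tip scope",c@(tip-[v[0],v[1],0]),"q",s["qpos"],"F",s["force"],"open",s["opening"],"grip",s["grip_force"])
E
python3 -c "
from h import *
show(([-120,0,200],0),([-60,0,110],35),([22,0,85],35))"
```

```text
([-120, 0, 200], 0) travel [-35.57 -44.59   3.12] rot [-0.09 -0.   -2.4 ] tcp [386.88  93.68 214.  ]
([-60, 0, 110], 35) travel [-40.76 -44.36  12.38] rot [ -0.82 -35.    -2.29] tcp [437.95  84.07 121.47]
([22, 0, 85], 35) travel [-48.95 -44.01  14.88] rot [ -0.82 -35.    -2.29] tcp [518.54  68.91  96.47]
```

Emit:
drive_tool --travel '[[-12,-15,-1],[-24,-30,-1],[-35.5,-44.5,0],[-35.5,-44.5,0],[-35.5,-44.5,0],[-35.5,-44.5,0],[-35.5,-44.5,0],[-35.5,-44.5,0],[-35.5,-44.5,0],[-35.5,-44.5,0]]' --delta_rot '[[0,0,0],[0,0,0],[0,0,-2.4],[0,0,-2.4],[0,0,-2.4],[0,0,-2.4],[0,0,-2.4],[0,0,-2.4],[0,0,-2.4],[0,0,-2.4]]' --fingers '[-1,-1,-1,-1,-1,-1,-1,-1,-1,-1]'

```text
time_s: 1.1
position: [356.9, 155.7, 245.9]
tcp_rot: [[-0.983, 0.185, 0.0], [0.185, 0.983, 0.0], [-0.0, 0.0, -1.0]]
force: [1.2, 0.5, -0.2]
opening: 0.002
grip_force: 0.0
```

```bash
python3 -c "
from h import *
now();show(([-120,0,200],0),([-60,0,110],35),([22,0,85],35))"
```

```text
t 1.1 tip scope [-160.92   55.42  231.88] q [-24.65   7.96  -2.9  118.15   0.5   53.89  51.53] F [ 1.21  0.47 -0.23] open 0.0021919011197803146 grip 0.0
([-120, 0, 200], 0) travel [-4.09 -5.54  3.19] rot [0.01 0.01 0.01] tcp [386.88  93.68 214.  ]
([-60, 0, 110], 35) travel [-9.29 -5.55 12.44] rot [  0.01 -34.99   0.01] tcp [437.95  84.07 121.47]
([22, 0, 85], 35) travel [-17.49  -5.55  14.94] rot [  0.01 -34.99   0.01] tcp [518.54  68.91  96.47]
```

Emit:
drive_tool --travel '[[-4,-5.5,2],[-9,-5.5,8],[-9.3,-5.5,12.4],[-9.3,-5.5,12.4],[-9.3,-5.5,12.4],[-9.3,-5.5,12.4],[-9.3,-5.5,12.4],[-9.3,-5.5,12.4]]' --delta_rot '[[0,-8,0],[0,-16,0],[0,-24,0],[0,-32,0],[0,-35,0],[0,-35,0],[0,-35,0],[0,-35,0]]' --fingers '[-1,-1,-1,-1,-1,-1,-1,-1]'

```text
time_s: 1.9
position: [433.3, 65.4, 130.9]
tcp_rot: [[-0.874, 0.221, 0.432], [0.135, 0.966, -0.222], [-0.466, -0.136, -0.874]]
force: [-0.3, -1.4, -0.6]
opening: 0.005
grip_force: 0.0
```

```bash
python3 -c "
from h import *
now();show(([-60,0,110],35),([26,0,85],35),([26,0,65],35),([40,0,65],35),([60,0,65],35))"
```

```text
t 1.9 tip scope [-62.62 -21.11 118.68] q [-13.43  19.53 -23.25 141.    81.49  33.32 -30.77] F [-0.34 -1.39 -0.65] open 0.005331286040909197 grip 0.0
([-60, 0, 110], 35) travel [0.29 2.03 0.61] rot [-7.86 -7.06  2.18] tcp [437.95  84.07 121.47]
([26, 0, 85], 35) travel [-6.15  2.71  6.8 ] rot [-7.86 -7.06  2.18] tcp [522.47  68.17  96.47]
([26, 0, 65], 35) travel [-5.22  2.98  8.55] rot [-7.86 -7.06  2.18] tcp [522.47  68.17  76.47]
([40, 0, 65], 35) travel [-6.46  3.03  9.2 ] rot [-7.86 -7.06  2.18] tcp [536.23  65.58  76.47]
([60, 0, 65], 35) travel [-8.22  3.11 10.13] rot [-7.86 -7.06  2.18] tcp [555.88  61.89  76.47]
```

Emit:
drive_tool --travel '[[-5,2.5,4.5],[-5,2.5,4.5],[-5,2.5,4.5],[-5,2.5,4.5],[-5,2.5,4.5]]' --delta_rot '[[-4,-3.5,1],[-7.9,-7,2.2],[-7.9,-7,2.2],[-7.9,-7,2.2],[-7.9,-7,2.2]]' --fingers '[-1,-1,-1,-1,-1]'

```text
time_s: 2.4
position: [501.2, 70.9, 111.3]
tcp_rot: [[-0.807, 0.189, 0.559], [0.154, 0.982, -0.109], [-0.57, -0.002, -0.822]]
force: [-0.2, -1.0, 0.4]
opening: -0.005
grip_force: 0.0
```

```bash
python3 -c "
from h import *
now();show(([26,0,85],35),([26,0,65],35),([40,0,65],35),([60,0,65],35))"
```

```text
t 2.4 tip scope [ 4.53 -1.34 99.75] q [ -5.82  26.08 -25.13 142.44 116.16  34.7  -59.11] F [-0.17 -0.98  0.42] open -0.00464351937545834 grip 0.0
([26, 0, 85], 35) travel [-0.92  0.14  2.43] rot [-0.23 -0.28 -0.12] tcp [522.47  68.17  96.47]
([26, 0, 65], 35) travel [0.22 0.14 4.08] rot [-0.23 -0.28 -0.12] tcp [522.47  68.17  76.47]
([40, 0, 65], 35) travel [-0.93  0.15  4.88] rot [-0.23 -0.28 -0.12] tcp [536.23  65.58  76.47]
([60, 0, 65], 35) travel [-2.57  0.16  6.01] rot [-0.23 -0.28 -0.12] tcp [555.88  61.89  76.47]
```

Emit:
drive_tool --travel '[[-0.9,0.1,2.4],[-0.9,0.1,2.4],[0.2,0.1,4.0],[0.2,0.1,4.0],[0.2,0.1,4.0]]' --delta_rot '[[0,0,0],[0,0,0],[0,0,0],[0,0,0],[0,0,0]]' --fingers '[-1,-1,-1,-1,-1]'

```text
time_s: 2.9
position: [522.3, 69.0, 78.0]
tcp_rot: [[-0.807, 0.186, 0.56], [0.152, 0.982, -0.107], [-0.57, -0.001, -0.821]]
force: [0.0, -0.7, -0.2]
opening: -0.0
grip_force: 0.0
```

```bash
python3 - <<'E'
from h import *
from cell import viewer
import cv2
now();show(([26,0,65],35),([40,0,65],35),([60,0,65],35))
d=viewer.get_image("side");a=d["image"][165:265,205:305,::-1]
cv2.imwrite("pics/s1.png",cv2.resize(a,None,fx=6,fy=6,interpolation=cv2.INTER_CUBIC))
E
```

```text
t 2.9 tip scope [25.62  0.72 66.51] q [ -3.99  32.27 -26.26 141.66 122.42  39.01 -63.6 ] F [ 0.   -0.74 -0.16] open -4.663681265444503e-05 grip 0.0
([26, 0, 65], 35) travel [ 0.06 -0.07  0.15] rot [-0.11 -0.22 -0.03] tcp [522.47  68.17  76.47]
([40, 0, 65], 35) travel [-1.09 -0.07  0.94] rot [-0.11 -0.22 -0.03] tcp [536.23  65.58  76.47]
([60, 0, 65], 35) travel [-2.73 -0.07  2.09] rot [-0.11 -0.22 -0.03] tcp [555.88  61.89  76.47]
```

View pics/s1.png

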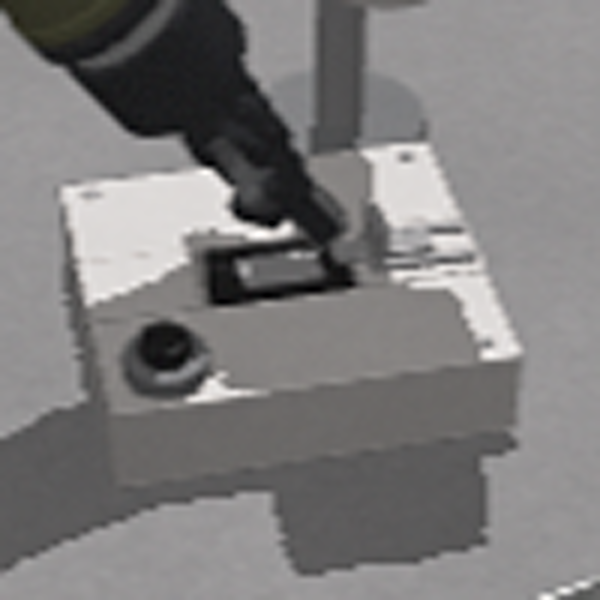

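The closed tip is at about (325,240), just in front of the tab at (370,240) and in line with it. Pushing now.

Emit:
drive_tool --travel '[[-0.6,-0.1,0.6],[-1.1,-0.1,0.9],[-1.5,-0.1,1.2],[-1.9,-0.1,1.5],[-2.3,-0.1,1.8],[-2.7,-0.1,2.1],[-2.7,-0.1,2.1],[-2.7,-0.1,2.1]]' --delta_rot '[[0,0,0],[0,0,0],[0,0,0],[0,0,0],[0,0,0],[0,0,0],[0,0,0],[0,0,0]]' --fingers '[-1,-1,-1,-1,-1,-1,-1,-1]'

```text
time_s: 3.75
position: [556.6, 61.0, 76.0]
tcp_rot: [[-0.806, 0.188, 0.562], [0.154, 0.982, -0.108], [-0.572, -0.0, -0.82]]
force: [0.4, -0.2, -0.8]
opening: -0.002
grip_force: 0.0
```

```bash
python3 - <<'E'
from h import *
now();show(([63,0,65],35),([40,0,85],35),([-20,0,75],30),([-20,0,58],30))
E
```

```text
t 3.75 tip scope [60.85 -0.71 64.54] q [ -2.25  33.17 -24.22 137.41 122.7   35.9  -59.64] F [ 0.35 -0.23 -0.79] open -0.0017791075451075913 grip 0.0
([63, 0, 65], 35) travel [-0.2   0.07  0.09] rot [-0.11 -0.12 -0.13] tcp [558.83  61.33  76.47]
([40, 0, 85], 35) travel [ 0.54  0.06 -2.87] rot [-0.11 -0.12 -0.13] tcp [536.23  65.58  96.47]
([-20, 0, 75], 30) travel [ 5.92  0.04 -5.48] rot [-0.1   4.88 -0.14] tcp [478.27  76.49  87.12]
([-20, 0, 58], 30) travel [ 6.89  0.05 -4.08] rot [-0.1   4.88 -0.14] tcp [478.27  76.49  70.12]
```

Emit:
drive_tool --travel '[[-0.1,0.1,0.1],[-0.2,0.1,0.2],[-0.3,0.1,0.2],[-0.3,0.1,0.2]]' --delta_rot '[[0,0,0],[0,0,0],[0,0,0],[0,0,0]]' --fingers '[-1,-1,-1,-1]'

```text
time_s: 4.15
position: [557.9, 61.8, 75.2]
tcp_rot: [[-0.809, 0.186, 0.558], [0.153, 0.983, -0.106], [-0.568, -0.001, -0.823]]
force: [-8.0, -0.5, 3.3]
opening: 0.003
grip_force: 4.0
```

```bash
python3 - <<'E'
from h import *
now()
E
```

```text
t 4.15 tip scope [61.95  0.26 63.66] q [ -2.31  33.22 -24.01 137.06 122.39  35.42 -59.1 ] F [-7.97 -0.46  3.26] open 0.0025911557770184673 grip 4.0117753855884075
```

```bash
python3 - <<'E'
from h import *
show(([40,0,85],33),([-22,0,85],28))
E
```

```text
([40, 0, 85], 33) travel [ 0.55 -0.03 -3.  ] rot [-0.07  1.63 -0.03] tcp [536.62  65.51  96.74]
([-22, 0, 85], 28) travel [ 5.53 -0.04 -6.52] rot [-0.07  6.63 -0.04] tcp [476.73  76.78  97.36]
```

Emit:
drive_tool --travel '[[0.5,0,-3],[0.5,0,-3],[5.5,0,-6.5],[5.5,0,-6.5],[5.5,0,-6.5],[5.5,0,-6.5],[5.5,0,-6.5]]' --delta_rot '[[0,1.5,0],[0,1.5,0],[0,6.6,0],[0,6.6,0],[0,6.6,0],[0,6.6,0],[0,6.6,0]]' --fingers '[-1,-1,-1,-1,-1,-1,-1]'

```text
time_s: 4.85
position: [480.4, 76.9, 97.9]
tcp_rot: [[-0.865, 0.187, 0.466], [0.165, 0.982, -0.089], [-0.474, -0.0, -0.88]]
force: [0.8, 0.7, -0.3]
opening: -0.006
grip_force: 0.0
```

```bash
python3 - <<'E'
from h import *
now();show(([-22,0,58],28),([-22,0,50],28),([-22,0,46],28),([-22,0,42],28))
E
```

```text
t 4.85 tip scope [-18.34   0.82  85.56] q [ -7.73  24.99 -20.87 140.59 107.91  26.09 -50.2 ] F [ 0.82  0.74 -0.25] open -0.005816996313825381 grip 0.0
([-22, 0, 58], 28) travel [ 1.62 -0.08  2.25] rot [-0.07  0.31 -0.13] tcp [476.73  76.78  70.36]
([-22, 0, 50], 28) travel [ 2.   -0.08  2.96] rot [-0.07  0.31 -0.13] tcp [476.73  76.78  62.36]
([-22, 0, 46], 28) travel [ 2.19 -0.08  3.31] rot [-0.07  0.31 -0.13] tcp [476.73  76.78  58.36]
([-22, 0, 42], 28) travel [ 2.38 -0.08  3.66] rot [-0.07  0.31 -0.13] tcp [476.73  76.78  54.36]
```

Emit:
drive_tool --travel '[[1.6,-0.1,2.2],[1.6,-0.1,2.2],[2.0,-0.1,2.9],[2.1,-0.1,3.1],[2.2,-0.1,3.3],[2.3,-0.1,3.5],[2.3,-0.1,3.6],[2.4,-0.1,3.7],[2.4,-0.1,3.7]]' --delta_rot '[[0,0,0],[0,0,0],[0,0,0],[0,0,0],[0,0,0],[0,0,0],[0,0,0],[0,0,0],[0,0,0]]' --fingers '[-1,-1,-1,-1,-1,-1,-1,-1,-1]'

```text
time_s: 5.75
position: [477.6, 76.9, 56.0]
tcp_rot: [[-0.866, 0.187, 0.465], [0.163, 0.982, -0.091], [-0.473, -0.003, -0.881]]
force: [-3.4, -1.1, 12.0]
opening: 0.003
grip_force: 6.6
```

```bash
python3 - <<'E'
from h import *
from cell import viewer
import cv2
now()
d=viewer.get_image("side");a=d["image"][175:255,210:310,::-1]
cv2.imwrite("pics/s2.png",cv2.resize(a,None,fx=7,fy=7,interpolation=cv2.INTER_CUBIC))
E
```

```text
t 5.75 tip scope [-21.12   0.28  43.66] q [  8.12  37.08 -47.69 143.07 107.99  46.34 -52.63] F [-3.44 -1.06 12.03] open 0.0033773510942728324 grip 6.609273691428825
```

View pics/s2.png

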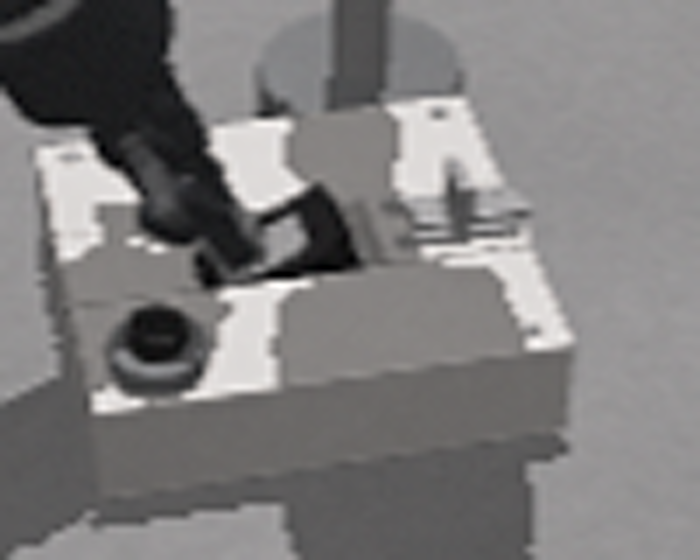

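The block is tipped: its raised rear edge is at (315,190) in the crop, and the tab is back at (455,190). Retracting.

Emit:
drive_tool --travel '[[-1,0,-1.7],[-2.4,0,-3.7],[-2.4,0,-5],[-2.4,0,-5],[-2.4,0,-5],[-2.4,0,-5]]' --delta_rot '[[0,0,0],[0,0,0],[0,0,0],[0,0,0],[0,0,0],[0,0,0]]' --fingers '[-1,-1,0.45,0.45,0.45,0.45]'

```text
time_s: 6.4
position: [475.0, 77.6, 109.5]
tcp_rot: [[-0.867, 0.188, 0.463], [0.165, 0.982, -0.089], [-0.471, -0.001, -0.882]]
force: [-0.1, 0.3, -0.3]
opening: 0.678
grip_force: 0.0
```

```bash
python3 - <<'E'
from h import *
from cell import viewer
import cv2
now();show(([18,0,90],29),([18,0,60],29))
v=np.load("scope.npy")
r=[]
for n,(x,y,w,h),f in(("side",(235,185,60,50),8),("top",(210,160,60,50),8)):
    d=viewer.get_image(n);a=d["image"][y:y+h,x:x+w,::-1];r.append(cv2.resize(a,(400,480) if 0 else (w*6,h*6),interpolation=cv2.INTER_CUBIC))
    e=place(v,[[19,22,64],[19,-22,64],[-41.7,22,31.8],[-41.7,-22,31.8],[-45,23.5,50],[-45,-23.5,50]])
    print(n,(proj(d,e)-[x,y]+.5)*6)
cv2.imwrite("pics/s3.png",np.hstack(r))
E
```

```text
t 6.4 tip scope [-23.86   0.48  97.2 ] q [  9.79  27.3  -46.75 140.08  95.93  37.54 -39.65] F [-0.07  0.27 -0.26] open 0.6780596187060581 grip 0.0
([18, 0, 90], 29) travel [-3.33 -0.04  2.61] rot [-0.14 -0.89 -0.1 ] tcp [515.83  69.42 102.24]
([18, 0, 60], 29) travel [-1.92 -0.04  5.25] rot [-0.14 -0.89 -0.1 ] tcp [515.83  69.42  72.24]
side [[130.53  96.28]
 [149.73 150.01]
 [ 14.27 160.69]
 [ 29.76 216.01]
 [  6.56 132.06]
 [ 23.03 190.88]]
top [[139.29 148.13]
 [224.66 161.82]
 [123.36 271.18]
 [206.88 284.65]
 [117.01 273.93]
 [207.74 288.56]]
```

View pics/s3.png

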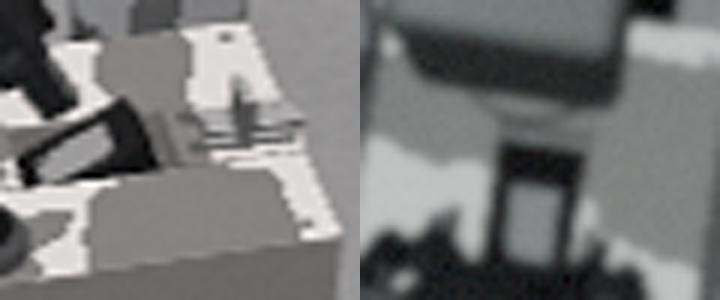

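The tipped block's rear edge is at about (123–145, 98–145) in the side half, and at columns 140–223 in the top half. That matches the prediction to about 2 mm, so I'll go for the grasp.

Emit:
drive_tool --travel '[[-3.4,0,2.6],[-3.4,0,2.6],[-3.2,0,3.4],[-2.7,0,4.2],[-2.2,0,5.0],[-2.2,0,5.0],[-2.2,0,5.0]]' --delta_rot '[[0,-0.9,0],[0,-0.9,0],[0,-0.9,0],[0,-0.9,0],[0,-0.9,0],[0,-0.9,0],[0,-0.9,0]]' --fingers '[0.45,0.45,0.45,0.45,0.45,0.45,0.45]'

```text
time_s: 7.2
position: [516.7, 70.0, 75.8]
tcp_rot: [[-0.86, 0.187, 0.475], [0.163, 0.982, -0.091], [-0.484, -0.001, -0.875]]
force: [-0.5, 0.1, 0.3]
opening: 0.728
grip_force: 0.0
```

```bash
python3 - <<'E'
from h import *
now();show(([19.5,0,55.5],29))
E
```

```text
t 7.2 tip scope [18.77  0.67 63.54] q [ 10.55  34.45 -45.19 137.62 104.31  41.06 -43.17] F [-0.55  0.06  0.28] open 0.7275674903628974 grip 0.0
([19.5, 0, 55.5], 29) travel [ 0.33 -0.07  0.74] rot [-0.11 -0.04 -0.08] tcp [517.3   69.14  67.74]
```

Emit:
drive_tool --travel '[[0.2,-0.1,0.4],[0.3,-0.1,0.75],[0.3,-0.1,0.75],[0.3,-0.1,0.75],[0.3,-0.1,0.75],[0.3,-0.1,0.75],[0.3,-0.1,0.75],[0.3,-0.1,0.75]]' --delta_rot '[[0,0,0],[0,0,0],[0,0,0],[0,0,0],[0,0,0],[0,0,0],[0,0,0],[0,0,0]]' --fingers '[0.45,0.45,0.45,-1,-1,-1,-1,-1]' --force 80

```text
time_s: 8.0
position: [518.3, 68.7, 68.7]
tcp_rot: [[-0.858, 0.187, 0.478], [0.163, 0.982, -0.092], [-0.487, -0.001, -0.874]]
force: [0.4, -0.2, 3.2]
opening: 0.47
grip_force: 82.1
```

```bash
python3 - <<'E'
from h import *
now();show(([17,0,66],29),([0,0,125],29))
E
```

```text
t 8.0 tip scope [20.6  -0.29 56.48] q [ 10.54  35.68 -45.22 137.94 106.13  42.11 -44.79] F [ 0.44 -0.17  3.16] open 0.46954814489381075 grip 82.09968776267488
([17, 0, 66], 29) travel [-0.15  0.02 -1.01] rot [-0.11  0.11 -0.11] tcp [514.84  69.61  78.24]
([0, 0, 125], 29) travel [-1.54  0.02 -6.99] rot [-0.11  0.11 -0.11] tcp [498.14  72.75 137.24]
```

Emit:
drive_tool --travel '[[-0.1,0,-0.5],[-0.2,0,-1],[-0.4,0,-2],[-0.8,0,-3.5],[-1.2,0,-5.2],[-1.5,0,-7],[-1.5,0,-7],[-1.5,0,-7]]' --delta_rot '[[0,0,0],[0,0,0],[0,0,0],[0,0,0],[0,0,0],[0,0,0],[0,0,0],[0,0,0]]' --fingers '[-1,-1,-1,-1,-1,-1,-1,-1]'

```text
time_s: 8.8
position: [497.4, 72.4, 137.2]
tcp_rot: [[-0.858, 0.188, 0.478], [0.164, 0.982, -0.092], [-0.487, -0.001, -0.874]]
force: [-0.4, 0.2, -2.1]
opening: 0.461
grip_force: 86.8
```

```bash
python3 - <<'E'
from h import *
from cell import viewer
import cv2
now();show(([-90,0,170],15),([-90,-80,170],2)); show(([30,0,130],2),frame="tray")
d=viewer.get_image("side");a=d["image"][145:265,195:315,::-1]
cv2.imwrite("pics/s4.png",cv2.resize(a,None,fx=5,fy=5,interpolation=cv2.INTER_CUBIC))
E
```

```text
t 8.8 tip scope [ -0.61  -0.52 125.01] q [ 11.65  24.   -45.3  136.33  89.57  34.35 -29.85] F [-0.38  0.24 -2.09] open 0.46091796317420536 grip 86.81603763165185
([-90, 0, 170], 15) travel [ 5.28  0.02 -8.24] rot [-0.11 14.13 -0.14] tcp [412.8   88.8  183.52]
([-90, -80, 170], 2) travel [ 4.96 -7.98 -8.11] rot [-0.09 27.13 -0.15] tcp [401.09   9.6  183.99]
([30, 0, 130], 2) travel [ -8.48 -25.01   3.98] rot [ -3.2   27.03 -11.3 ] tcp [ 542.23 -190.76  143.99]
```

View pics/s4.png

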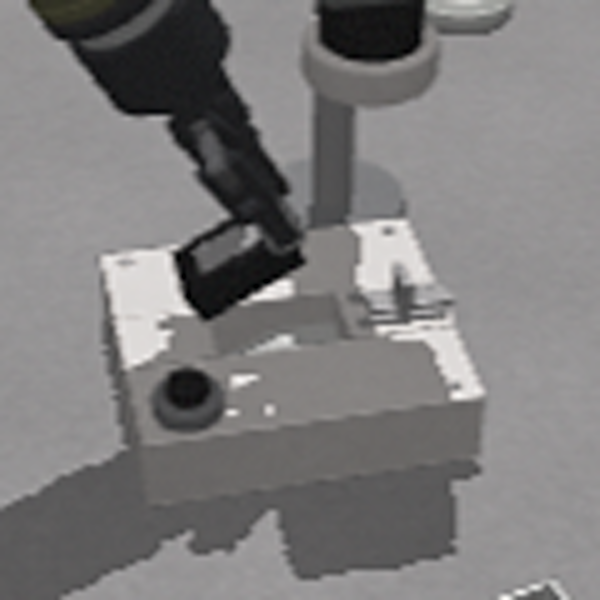

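The block is held and clear of the recess, with its low front end at (205,315). Moving to the tray.

Emit:
drive_tool --travel '[[2,0,-5],[4,-2,-8],[4,-6,-8],[2,-11,-6],[-1,-16,-3],[-4,-21,0],[-8.5,-25,3],[-8.5,-25,3],[-8.5,-25,3],[-8.5,-25,3]]' --delta_rot '[[0,3,0],[0,8,0],[0,13,-3],[-1,18,-6],[-2,23,-8],[-3,27,-10],[-3.2,27.5,-11.3],[-3.2,27.5,-11.3],[-3.2,27.5,-11.3],[-3.2,27.5,-11.3]]' --fingers '[-1,-1,-1,-1,-1,-1,-1,-1,-1,-1]'

```text
time_s: 9.85
position: [538.1, -194.2, 149.4]
tcp_rot: [[-1.0, -0.01, 0.022], [-0.01, 1.0, 0.002], [-0.022, 0.002, -1.0]]
force: [0.3, 0.7, -1.7]
opening: 0.463
grip_force: 86.8
```

```bash
python3 - <<'E'
from h import *
from cell import read_state
now();print(read_state()["position"]);show(([32,0,100],1.5),([32,0,50],1.5),frame="tray")
E
```

```text
t 9.85 tip scope [  82.14 -254.84  135.42] q [ 51.86  38.59 -56.9  102.44  37.5   58.68  71.3 ] F [ 0.26  0.69 -1.74] open 0.4634022116904675 grip 86.82723034755327
[ 538.11 -194.17  149.42]
([32, 0, 100], 1.5) travel [-0.55  0.33  3.56] rot [ 0.11 -0.21 -0.24] tcp [ 544.35 -190.73  114.  ]
([32, 0, 50], 1.5) travel [-0.44  0.32  8.56] rot [ 0.11 -0.21 -0.24] tcp [ 544.35 -190.73   64.  ]
```

Emit:
drive_tool --travel '[[-0.5,0.3,4],[-0.5,0.3,8.5],[-0.5,0.3,8.5],[-0.5,0.3,8.5],[-0.5,0.3,8.5]]' --delta_rot '[[0,0,0],[0,0,0],[0,0,0],[0,0,0],[0,0,0]]' --fingers '[-1,-1,-1,-1,-1]'

```text
time_s: 10.35
position: [546.0, -186.1, 69.0]
tcp_rot: [[-1.0, -0.015, 0.028], [-0.015, 1.0, 0.001], [-0.028, 0.001, -1.0]]
force: [0.8, -0.3, -1.2]
opening: 0.465
grip_force: 86.9
```

```bash
python3 - <<'E'
from h import *
from cell import viewer
import cv2
now();show(([32,0,22],1.5),frame="tray")
d=viewer.get_image("side");a=d["image"][215:315,250:350,::-1]
cv2.imwrite("pics/s5.png",cv2.resize(a,None,fx=6,fy=6,interpolation=cv2.INTER_CUBIC))
E
```

```text
t 10.35 tip scope [  88.52 -245.41   54.97] q [ 47.55  43.92 -51.64 106.57  44.57  50.38  64.97] F [ 0.78 -0.3  -1.18] open 0.46500896634343003 grip 86.86037629202474
([32, 0, 22], 1.5) travel [ 0.27 -0.47  3.29] rot [0.05 0.08 0.05] tcp [ 544.35 -190.73   36.  ]
```

View pics/s5.png

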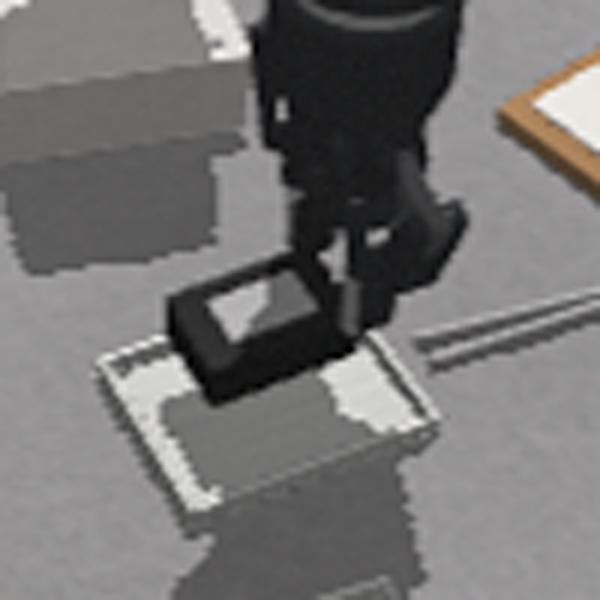

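The block is about flat above the tray: its lower edge runs (215,405)–(355,355), nearly parallel to the rim. Lowering.

Emit:
drive_tool --travel '[[0.1,-0.2,1],[0.2,-0.4,2],[0.3,-0.5,2.6],[0.3,-0.5,2.9],[0.3,-0.5,3.0],[0.3,-0.5,3.0]]' --delta_rot '[[0,0,0],[0,0,0],[0,0,0],[0,0,0],[0,0,0],[0,0,0]]' --fingers '[-1,-1,-1,-1,-1,-1]'

```text
time_s: 11.0
position: [542.9, -191.2, 37.1]
tcp_rot: [[-1.0, -0.015, 0.025], [-0.015, 1.0, 0.002], [-0.025, 0.001, -1.0]]
force: [-0.2, -0.5, -0.8]
opening: 0.463
grip_force: 86.9
```

```bash
python3 - <<'E'
from h import *
now();show(([32,0,22],1.5),frame="tray")
E
```

```text
t 11.0 tip scope [  86.36 -251.04   23.13] q [ 46.8   46.1  -49.37 108.    47.53  47.32  63.1 ] F [-0.18 -0.46 -0.75] open 0.46285085888144656 grip 86.88980146733229
([32, 0, 22], 1.5) travel [-0.14  0.05  0.12] rot [ 0.08 -0.04  0.02] tcp [ 544.35 -190.73   36.  ]
```

Emit:
drive_tool --travel '[[0,0,0.1],[0,0,0.2],[0,0,0.2],[0,0,0.2]]' --delta_rot '[[0,0,0],[0,0,0],[0,0,0],[0,0,0]]' --fingers '[-1,-1,-1,-1]'

```text
time_s: 11.4
position: [543.2, -191.3, 35.4]
tcp_rot: [[-1.0, -0.015, 0.026], [-0.014, 1.0, 0.002], [-0.026, 0.001, -1.0]]
force: [0.9, 0.8, -0.6]
opening: 0.464
grip_force: 87.1
```

Emit:
drive_tool --travel '[[0,0,0.1],[0,0,0.2],[0,0,0.2],[0,0,0.2]]' --delta_rot '[[0,0,0],[0,0,0],[0,0,0],[0,0,0]]' --fingers '[-1,-1,-1,-1]'

```text
time_s: 11.8
position: [543.4, -191.3, 34.7]
tcp_rot: [[-1.0, -0.015, 0.027], [-0.015, 1.0, 0.0], [-0.027, 0.0, -1.0]]
force: [-3.0, 0.2, 13.9]
opening: 0.466
grip_force: 89.7
```

Contact with the floor (14 N). Releasing.

Emit:
drive_tool --travel '[[0,0,-0.1],[0,0,-0.1],[0,0,-0.1],[0,0,-0.1],[0,0,-1],[0,0,-4],[0,0,-8],[0,0,-8],[0,0,-8]]' --delta_rot '[[0,0,0],[0,0,0],[0,0,0],[0,0,0],[0,0,0],[0,0,0],[0,0,0],[0,0,0],[0,0,0]]' --fingers '[0.4,0.4,0.4,0.4,0.4,0.4,0.4,0.4,-1]'

```text
time_s: 12.7
position: [541.4, -191.8, 114.4]
tcp_rot: [[-1.0, -0.014, 0.028], [-0.014, 1.0, 0.0], [-0.028, 0.0, -1.0]]
force: [-0.3, -0.1, -0.8]
opening: 0.55
grip_force: 0.0
```

```bash
python3 - <<'E'
from h import *
from cell import viewer
import cv2
now();show(([-70,-66,120],0),([-70,-66,75],0))
v=np.load("scope.npy");print("lamp side pts",[(z,proj(dict(np.load("side0.npz")),place(v,[[-70,-66,z]]))) for z in(60,65,70)])
d=viewer.get_image("side");a=d["image"][185:315,205:345,::-1]
cv2.imwrite("pics/s6.png",cv2.resize(a,None,fx=4.5,fy=4.5,interpolation=cv2.INTER_CUBIC))
E
```

```text
t 12.7 tip scope [  85.03 -251.88  100.43] q [ 50.14  40.74 -54.66 104.58  40.52  54.74  68.78] F [-0.32 -0.11 -0.83] open 0.5497948594635756 grip 0.0
([-70, -66, 120], 0) travel [11.4  21.3  -2.27] rot [ 0.16  1.58 11.46] tcp [423.81  19.57 134.  ]
([-70, -66, 75], 0) travel [11.53 21.3   2.23] rot [ 0.16  1.58 11.46] tcp [423.81  19.57  89.  ]
lamp side pts [(60, array([[232.24, 224.34]])), (65, array([[232.19, 223.01]])), (70, array([[232.14, 221.67]]))]
```

View pics/s6.png

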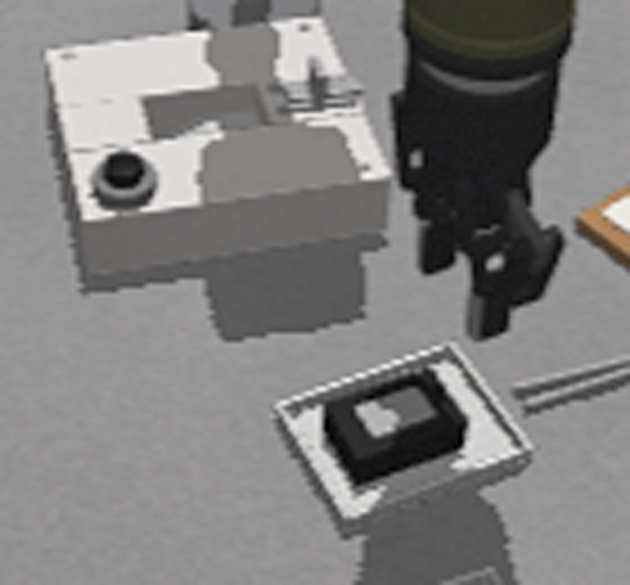

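The block lies flat in the tray, steel up, around (395,425). The clip is back, and the button top is at (122,163) in the crop, so z is about 70. Next, the lamp.

Emit:
drive_tool --travel '[[4,5,-2],[8,11,-2],[11.4,17,-2],[11.4,21.3,-2],[11.4,21.3,-1],[11.4,21.3,-1],[11.4,21.3,-1],[11.4,21.3,-1],[11.4,21.3,-1],[11.4,21.3,-1]]' --delta_rot '[[0,1,3],[0,1.6,6],[0,1.6,9],[0,1.6,11.5],[0,1.6,11.5],[0,1.6,11.5],[0,1.6,11.5],[0,1.6,11.5],[0,1.6,11.5],[0,1.6,11.5]]' --fingers '[-1,-1,-1,-1,-1,-1,-1,-1,-1,-1]'

```text
time_s: 13.75
position: [423.9, 18.6, 120.3]
tcp_rot: [[-0.982, 0.188, -0.003], [0.188, 0.982, 0.004], [0.003, 0.003, -1.0]]
force: [-0.2, -0.5, -0.3]
opening: -0.001
grip_force: 0.0
```

```bash
python3 - <<'E'
from h import *
now();show(([-70,-66,75],0))
E
```

```text
t 13.75 tip scope [-69.82 -66.88 106.26] q [ 31.87  28.8  -53.91 124.17  34.14  43.31  34.52] F [-0.16 -0.46 -0.35] open -0.0009713762072640432 grip 0.0
([-70, -66, 75], 0) travel [0.01 0.08 3.13] rot [ 0.2  -0.19 -0.17] tcp [423.81  19.57  89.  ]
```

Emit:
drive_tool --travel '[[0,0.1,1.5],[0,0.1,3],[0,0.1,3.4],[0,0.1,3.7],[0,0.1,3.9],[0,0.1,3.9]]' --delta_rot '[[0,0,0],[0,0,0],[0,0,0],[0,0,0],[0,0,0],[0,0,0]]' --fingers '[-1,-1,-1,-1,-1,-1]'

```text
time_s: 14.35
position: [423.7, 20.5, 81.7]
tcp_rot: [[-0.983, 0.186, -0.002], [0.186, 0.983, 0.003], [0.003, 0.003, -1.0]]
force: [-0.7, -2.1, 4.1]
opening: 0.001
grip_force: 1.5
```

Emit:
drive_tool --travel '[[0,0,0.1],[0,0,0.2],[0,0,0.3],[0,0,0.3],[0,0,0.3]]' --delta_rot '[[0,0,0],[0,0,0],[0,0,0],[0,0,0],[0,0,0]]' --fingers '[-1,-1,-1,-1,-1]'

```text
time_s: 14.85
position: [423.9, 20.7, 79.7]
tcp_rot: [[-0.983, 0.185, -0.001], [0.185, 0.983, 0.002], [0.001, 0.002, -1.0]]
force: [-4.9, -3.3, 23.8]
opening: 0.001
grip_force: 11.6
```

Emit:
drive_tool --travel '[[0,0,-1],[0,0,-4],[0,0,-8],[0,0,-10],[0,0,-10],[0,0,-10]]' --delta_rot '[[0,0,0],[0,0,0],[0,0,0],[0,0,0],[0,0,0],[0,0,0]]' --fingers '[-1,-1,-1,-1,-1,-1]'

```text
time_s: 15.45
position: [424.2, 20.4, 178.6]
tcp_rot: [[-0.983, 0.186, -0.001], [0.186, 0.983, 0.004], [0.002, 0.004, -1.0]]
force: [-0.4, 0.8, -0.2]
opening: -0.002
grip_force: 0.0
```

```bash
python3 -c "
from h import *
now()
from cell import workorder
print(workorder.finish_job())"
```

```text
t 15.45 tip scope [-69.78 -65.04 164.56] q [ 37.1   24.1  -59.59 119.66  26.74  50.76  41.47] F [-0.37  0.8  -0.24] open -0.001969834930196592 grip 0.0
the job is handed in; nothing more can be done
None
```

I handed the job in at about 15.5 s with every step carried out, but no verdict came back: the last picture shows the clip back and the block flat in the empty tray, steel up, while the lamp press was judged from force (24 N at the stop) and position, not seen.

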